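# Clear the bay and serve a treat ball

### The arm

A 6-joint arm with a two-finger parallel gripper is mounted at the origin on the work surface. World frame = base frame: x ahead of the robot, y to its left, z up, the work surface at z = 0. Lengths are in m, angles in rad, forces in N, time in s.
With the tool pointing down it reaches from about 0.225 to 0.875 m from the base axis. Payload 3.4 kg.
Tool frame: the origin (TCP) lies at the very end of the fingers, on their centre line; the grasp point (between the pads) lies manip.grip_point_offset behind it (manip.grip_point_offset is the distance from the TCP to the grasp point, in m); z points along the fingers, y is the line along which they close (so a half turn about z gives the same grasp; the last joint's range is limited). The gripper opens to 85 mm and grips with 20 to 120 N. Pads are 22 mm wide; open, the fingers measure 114 mm over their backs; the gripper's body (76 mm by 85 mm) begins 54 mm behind the grasp point. The pads swing forward as they close: fully open they stand 13 mm farther back than shut.
Start: joints at [1.205, 0.276, 1.505, -0, 1.361, -0.121], TCP at [0.139, 0.558, 0.201] pointing down, gripper open.
Joint ranges: [-2.89, 2.89], [-0.75, 2.08], [0.22, 2.7], [-1.18, 4.32], [0.11, 2.71], [-2.7, 2.7]. Speed limits (rad/s): [2.57, 2.57, 3.14, 3.14, 3.14, 3.14].

### API

Orientations are given as a unit quaternion [w, x, y, z].
In Python, from rig import manip gives the robot as it stands.
- The arm moves only by the shell command python3 -m pendant 'ROWS' [FORCE]. ROWS is JSON, a list of rows, each an object of numbers: "jaw": the opening, from -1 (shut) to 1 (fully open); "tx", "ty", "tz": the shift along the world's x, y, z in cm; "ax", "ay", "az": the turn, a rotation vector about the world's x, y, z in degrees. In form: [{"jaw": .., "tx": .., "ty": .., "tz": .., "ax": .., "ay": .., "az": ..}, ...]. A call has 1 to 10 rows; each row is the pose to reach, as a shift and turn from the pose commanded when the call began; what a row does not reach only later rows make up. A row lasts 1/8 s, in which the tool goes at most 62.5 mm and 10.7 degrees, less where a joint would pass 70% of its speed; a pose out of reach is approached as far as the arm can. A call with a gripper value outside its range is refused whole. The fingers move at their own pace and stop on an object; FORCE is the grip in N (left out, the last holds). Time passes only in rows, so rows that repeat a pose let the fingers close. It gives the time, the measured TCP pose, the force, the opening and the grip force at its end, in the units of the state.
- manip.get_state(): the state, without advancing time (a new reading comes with each control period).
- manip.get_image(name): name is "scene" or "top" or "wrist"; returns a dict with "pixels" (420x560x3 uint8, blue, green, red), "depth" (420x560 float32, m along the optical axis (not along the pixel's ray), 0 where there is no reading), "fx", "fy", "cx", "cy" (pixels), "pose" (4x4, takes a point from camera to world coordinates). Camera axes: x right, y down, z forward; pixel columns grow to the right and rows downward; lengths in m; the calibration is good to about 2 mm. A picture is of the moment at which its call begins.
- manip.sign_off(): hands the job in; it is judged then, once.
The state is a dict: "clock": time; "qpos": joint angles; "qd": joint speeds; "effort": joint torques, N m; "position": TCP position; "ee_rot": TCP orientation; "contact_force": force on the tool from outside, world axes, zero at the start; "moment": the same for the moment, N m; "width": finger opening in m; "gripper_force": force on a finger pad.
Only numpy, scipy, OpenCV 4.12 (cv2) and the standard library are available. Lean on these libraries where they do the work, as an engineer would, in place of code of your own. Each camera call takes 0.05 s, during which the arm holds its last target. There are 200 camera calls.

### The job

The round cork hide has been left in the cup bay of the treadle dispenser: lift it out and set it upright in the middle of the slate tile, then set the feeding cup upright and lengthwise on the dark mat under the chute. With the cup in place, press the treadle fully down to its stop with the gripper and hold it there until the ball has rolled into the cup, then let the treadle come back up. Set things down rather than dropping them, do not touch the ball with the robot, and leave the canister and the tong where they are.

Things in the scene. Friction and masses are not known exactly. Their poses are not given: they have to be found in the camera images.
- dispenser: Plywood dispenser, fixed. Origin on the counter under its chute; x runs from the bay up the chute. Base 10 mm thick, x -180..125, y -60..190 mm. Chute and tower 62 mm wide: tower front at x -24, chute lip at x -32, rising 0.21 rad to x 120; walls 30 mm, top 157 mm high. Treadle on the +y side between steel cheeks 70 mm high at x -40..0, y 94..102 and 178..186.
- bay (a point): Centre of the cup bay, on top of the base board (10 mm above the counter): the middle of a flush dark rubber mat 130 mm (dispenser's x) by 70 mm (y), 108 mm before the dispenser's origin. A cup centred here has its far end 14 mm short of the chute lip, so it can be lowered straight down.
- chute_lip (a point): Middle of the chute floor's open end, 95 mm above the counter, 76 mm beyond the bay's centre.
- treadle (a joint): Angle of the spring treadle: 0 at rest (free end up), 0.32 rad fully down on its stop. The push at the pad is about 7 to 11 N.
- treadle_pad (a point): Where to press: top of the steel treadle plate (100 x 70 mm), 22 mm from its free end and 78 mm from its hinge, which lies along the dispenser's y at x -30, z 55 mm. At rest the plate slopes 0.2 rad up to its free end, towards the robot; the pad sinks 25 mm to the stop. The treadle sinks the gate; only near full travel does the ball roll.
- hide: Round cork hide: disc-like dome 100 mm across, 30 mm straight sides then sloping to 58 mm high, with a round lifting knob 36 mm across on top from 58 to 88 mm height. Origin in the centre of its underside, z up. 160 g. Starts in the bay.
- tile: Slate basking tile lying on the counter, 150 x 150 x 12 mm, dark grey. Origin in the centre of its underside.
- cup: Blue plastic feeding cup: open rectangular trough 124 mm long (its x), 64 mm wide (its y), 60 mm high, walls 4 mm. Origin in the centre of its underside. Take it across its 64 mm width. 90 g.
- ball: Wooden treat ball 40 mm across, held in the chute by the gate. Origin at its centre.
- canister: Closed glass canister with a steel lid, 84 mm across, 130 mm high; bystander. Origin in the centre of its underside.
- tong: Steel tong lying on the counter, 190 mm long along its x from its origin at the hinged end, 40 mm wide, 18 mm high; bystander.
There are look-alikes about, which are no part of the job. Of the things shaped like the hide, the cork one is meant.

How it is judged:
On the way, in this order (a step that is already met when the one before it is completed fails the run):
1. the cork hide stands upright on the slate tile, released (horizontal distance between hide and tile below 0.03 m and z of hide in the frame of tile between 0.008 and 0.016 m and angle between hide's own z axis and vertical below 0.1 rad and contact force between the fingers and hide below 0.1 N), for 0.2 s.
2. the cup stands upright on the bay's mat, lengthwise to the chute, released, ball still in the chute (horizontal distance between cup and bay below 0.022 m and z of cup in the frame of bay below 0.006 m and angle between cup's own z axis and vertical below 0.1 rad and angle between the x axis of cup and the x axis of dispenser, either way round below 0.25 rad and contact force between the fingers and cup below 0.1 N and height (world z) of ball above 0.09 m), for 0.2 s.
3. the treadle is pressed down to its stop by the gripper (value of joint treadle above 0.295 rad and contact force between the fingers and dispenser above 1 N), for 0.3 s.
At the end, for the whole second after the job is handed in: Ball at rest in the cup; cup upright, released, on the bay mat (centre within 22 mm, lengthwise within 0.25 rad); hide upright, released, on the slate tile (centres within 30 mm); treadle back up (under 0.04 rad) (all of step 1 and z of ball in the frame of cup below 0.05 m and x of ball in the frame of cup between -0.06 and 0.06 m and y of ball in the frame of cup between -0.03 and 0.03 m and horizontal distance between cup and bay below 0.022 m and z of cup in the frame of bay below 0.006 m and angle between cup's own z axis and vertical below 0.1 rad and angle between the x axis of cup and the x axis of dispenser, either way round below 0.25 rad and contact force between the fingers and cup below 0.1 N and value of joint treadle below 0.04 rad and linear speed of ball below 0.03 m/s and linear speed of each of cup, hide below 0.02 m/s); the robot touches nothing.
It fails at once if the robot touches the ball (contact force between any of the fingers, the arm and ball above 0.3 N).
It fails at once if the hide is dropped (falls freely faster than 0.5 m/s) (linear speed of hide above 0.5 m/s and contact force between the fingers and hide below 0.1 N).
It fails at once if the cup is dropped (falls freely faster than 0.5 m/s) (linear speed of cup above 0.5 m/s and contact force between the fingers and cup below 0.1 N).
It fails at once if the canister is moved more than 30 mm or tipped (distance of canister from where it was at the start of the episode above 0.03 m or angle between canister's own z axis and vertical above 0.3 rad).
It fails at once if the tong is moved more than 30 mm (distance of tong from where it was at the start of the episode above 0.03 m).
It also fails if it takes over 70 s, if anything falls off the work surface, if the arm or the gripper's body presses on something with over 40 N, if the wrist force passes 120 N, or if a joint passes its speed limit or range.

## Working session

There is one attempt and no reset: what is moved stays moved. The work goes in short steps, Python scripts to look and compute and a shell command to move; the robot and the scene stay as the last step left them, time stands still between calls to the robot, and variables do not carry over. Pictures are saved under pics/ and viewed, at most 10 in all, crops included, and the job is handed in when it is done.

```bash
mkdir -p pics; ls; cat > h.py <<'E'
import numpy as np, cv2
from rig import manip
def cloud(im):
    d=im["depth"]; v,u=np.indices(d.shape)
    P=np.stack([(u-im["cx"])/im["fx"]*d,(v-im["cy"])/im["fy"]*d,d],-1)
    T=np.array(im["pose"]); W=P@T[:3,:3].T+T[:3,3]; W[d==0]=np.nan
    return W
E
python3 - <<'E'
from h import *
print(manip.get_state(), manip.grip_point_offset)
for n in("scene","top"):
    im=manip.get_image(n); cv2.imwrite(f"pics/{n}0.png",im["pixels"]); np.savez(f"{n}0.npz",W=cloud(im),px=im["pixels"]); print(n,np.round(im["pose"],3).tolist(),im["fx"])
E
```

```text
pics
{'clock': 0.0, 'qpos': array([ 1.20501693e+00,  2.76598861e-01,  1.50618242e+00,  1.13115326e-05,
        1.36070371e+00, -1.21028642e-01]), 'qd': array([-0.00034791, -0.00265184, -0.00111667, -0.00137803, -0.00032588,
        0.00021986]), 'effort': array([ 3.02673334e-04, -4.16787708e+01, -2.45800334e+01, -2.37696750e-04,
        1.11483992e-02,  2.03739788e-06]), 'position': array([0.13912785, 0.55728526, 0.20051793]), 'ee_rot': array([-2.33402317e-04,  1.22071282e-01,  9.92520885e-01, -9.16950302e-04]), 'contact_force': array([-0.6136971 , -0.26051526,  0.15783081]), 'moment': array([-0.01441351,  0.04872266, -0.0159711 ]), 'gripper_force': 0.0, 'width': 0.08542653586041606} 0.0187
scene [[0.582, 0.631, -0.513, 1.143], [0.813, -0.442, 0.378, -0.426], [0.011, -0.637, -0.77, 0.982], [0.0, 0.0, 0.0, 1.0]] 514.8612529666543
top [[-0.104, -0.973, 0.204, 0.263], [-0.995, 0.101, -0.027, 0.026], [0.005, -0.206, -0.979, 1.524], [0.0, 0.0, 0.0, 1.0]] 516.9008242319376
```

View pics/scene0.png

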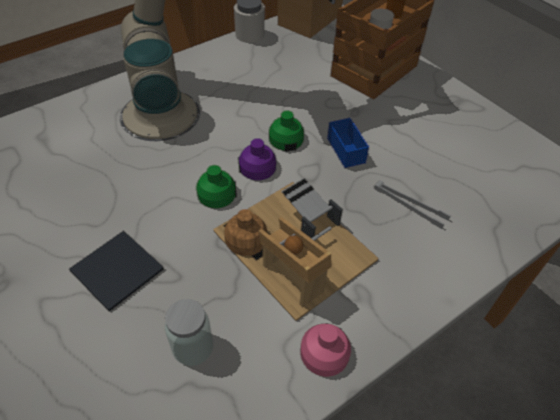

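View pics/top0.png

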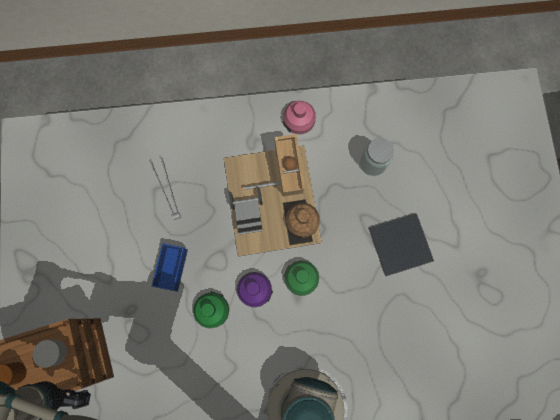

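The scene view shows the cork hide at (245,230) in the bay, the tile at (117,270), the cup at (348,142), the treadle at about (310,205) and the ball at (293,243). In the top view they are the hide at (303,218), tile (401,243), cup (170,267), treadle (248,210) and ball (289,162). The green, purple and pink hides are decoys.

```bash
cat > m.py <<'E'
from h import *
def rect(p): 
    r=cv2.minAreaRect((p[:,:2]*1000).astype(np.float32)); return np.round(r[0],1),np.round(r[1],1),round(r[2],1)
for n in("top","scene"):
    z=np.load(n+"0.npz"); W,px=z["W"],z["px"]; hsv=cv2.cvtColor(px,cv2.COLOR_BGR2HSV).astype(int)
    H,S,V=hsv[...,0],hsv[...,1],hsv[...,2]; X,Y,Z=W[...,0],W[...,1],W[...,2]
    print("==",n)
    def box(r0,r1,c0,c1):
        m=np.zeros(Z.shape,bool); m[r0:r1,c0:c1]=1; return m
    B=dict(top=dict(tile=(200,290,355,445),cup=(230,300,140,200),hide=(195,245,280,325),board=(130,265,215,330),ball=(145,175,275,305)),
      scene=dict(tile=(225,315,60,170),cup=(110,175,320,380),hide=(200,265,215,270),board=(170,320,205,385),ball=(230,255,280,308)))[n]
    def rep(name,m,rc=True):
        p=W[m]; p=p[np.isfinite(p).all(1)]; print(name,len(p),"z",np.round(np.percentile(p[:,2],[5,50,95]),4), "mean",np.round(p[:,:2].mean(0),4), rect(p) if rc else "")
    rep("tile",box(*B["tile"])&(V<75)&(Z>0.006)&(Z<.02))
    bl=box(*B["cup"])&(H>100)&(H<130)&(S>120)
    rep("cuprim",bl&(Z>0.052)); rep("cup floor",bl&(Z<.02))
    hb=box(*B["hide"])
    rep("knobtop",hb&(Z>0.092)&(Z<.105)); rep("hide",hb&(Z>.03)&(Z<.105)&(H>4)&(H<25)&(S>90))
    bb=box(*B["board"])
    rep("board",bb&(Z>.006)&(Z<.016)&(S>60)&(H>5)&(H<30))
    rep("tower top",bb&(Z>.1)&(Z<.165)); rep("greyplate",bb&(S<60)&(Z>.04)&(Z<.1))
    rep("ball",box(*B["ball"])&(H<12)&(S>100)&(Z>.09),False)
E
python3 m.py
python3 - <<'E'
from h import *
for n,(r0,r1,c0,c1) in dict(top=(120,270,130,340),scene=(165,315,205,385)).items():
    p=np.load(f"{n}0.npz")["px"][r0:r1,c0:c1]; cv2.imwrite(f"pics/{n}_c.png",cv2.resize(p,None,fx=3.5,fy=3.5,interpolation=cv2.INTER_CUBIC))
E
```

```text
== top
tile 2404 z [0.0077 0.0128 0.0179] mean [ 0.4284 -0.3309] (array([ 429.3, -331.1]), array([148.2, 149.2]), 11.2)
cuprim 193 z [0.0536 0.059  0.0647] mean [0.432  0.3398] (array([428.6, 344. ]), array([ 64.9, 121.9]), 72.8)
cup floor 684 z [-0.0009  0.0048  0.0157] mean [0.4301 0.3512] (array([427.7, 343.3]), array([ 63.8, 116.4]), 72.6)
knobtop 123 z [0.0936 0.098  0.1029] mean [ 0.5268 -0.0502] (array([526. , -50.1]), array([33.8, 34.4]), 83.3)
hide 825 z [0.0441 0.0629 0.0991] mean [ 0.5203 -0.0491] (array([523.9, -48.8]), array([93.2, 92.9]), 84.1)
board 4146 z [0.0068 0.0106 0.0148] mean [0.6036 0.0514] (array([602.2,  34.1]), array([304.7, 248.2]), 3.3)
tower top 1172 z [0.1016 0.1273 0.1547] mean [ 0.677  -0.0272] (array([631.7, -29.1]), array([241.4,  62.4]), 3.2)
greyplate 1025 z [0.0489 0.0678 0.0798] mean [0.5624 0.1013] (array([575. ,  48.5]), array([256.6, 226.9]), 27.9)
ball 1 z [0.1512 0.1512 0.1512] mean [ 0.6819 -0.0266] 
== scene
tile 3825 z [0.0088 0.0121 0.0152] mean [ 0.4343 -0.3349] (array([ 429.8, -333. ]), array([152.2, 150.3]), 11.4)
cuprim 278 z [0.052
[... 1171 characters left out ...]
                                                      ~~~~~~~~~~~~~^^^^^^^^^^^^^^^^^^
    return _quantile_unchecked(
        a, q, axis, out, overwrite_input, method, keepdims, weights)
    return _ureduce(a,
                    func=_quantile_ureduce_func,
    ...<5 lines>...
                    overwrite_input=overwrite_input,
                    method=method)
    r = func(a, **kwargs)
    result = _quantile(arr,
                       quantiles=q,
    ...<2 lines>...
                       out=out,
                       weights=wgt)
    slices_having_nans = np.isnan(arr[-1, ...])
                                  ~~~^^^^^^^^^
IndexError: index -1 is out of bounds for axis 0 with size 0
```

View pics/top_c.png

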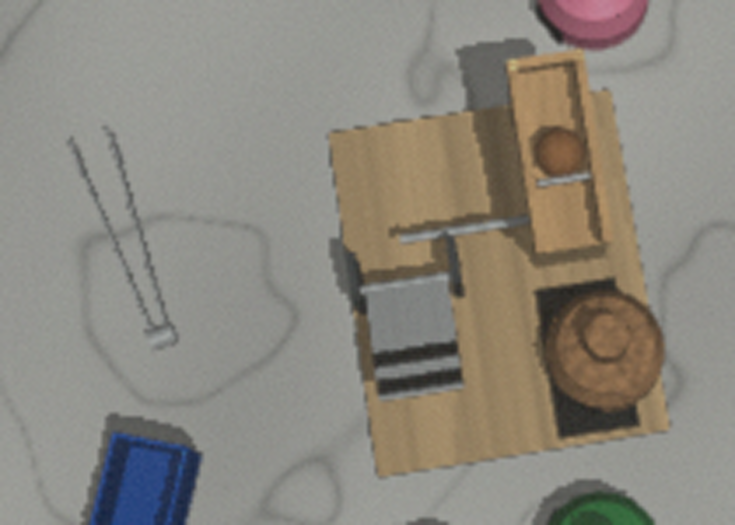

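The crop shows the hide, knob at (605,332), sitting a little to the right of centre on the dark mat. The treadle plate is at (410,330) with its free end towards the robot, and the ball at (558,150) is behind the gate.

```bash
cat > m2.py <<'E'
from h import *
a=np.radians(3.35); R=np.array([[np.cos(a),-np.sin(a)],[np.sin(a),np.cos(a)]])
O=np.array([.6027,.0335])-R@np.array([-.0275,.065])
w=lambda x,y:np.round(O+R@np.array([x,y]),4)
if __name__=="__main__":
  print("O",O,"bay",w(-.108,0),"pad",w(-.1064,.14))
  for n in("top","scene"):
    z=np.load(n+"0.npz")["W"].reshape(-1,3); z=z[np.isfinite(z).all(1)]
    k=z[(abs(z[:,0]-.526)<.03)&(abs(z[:,1]+.05)<.03)&(z[:,2]>.09)]; print("knob",cv2.minEnclosingCircle((k[:,:2]*1000).astype(np.float32)),np.median(k[:,2]))
    c=z[(z[:,0]>.45)&(z[:,0]<.75)&(z[:,1]<-.15)&(z[:,2]>.12)]; print("canister",cv2.minEnclosingCircle((c[:,:2]*1000).astype(np.float32)),np.median(c[:,2]))
    L=(z[:,:2]-O)@R
    for x in(-.125,-.106,-.09,-.06):
      m=(abs(L[:,0]-x)<.006)&(abs(L[:,1]-.14)<.03); print("treadle",x,np.round(np.percentile(z[m,2],[10,50,90]),4),m.sum())
    m=(z[:,2]>.14)&(z[:,2]<.17)&(abs(L[:,1])<.06)&(L[:,0]>-.05); print("walls local y",np.round(np.percentile(L[m,1],[1,99]),4),"x",np.round(np.percentile(L[m,0],[1,99]),4))
E
python3 m2.py
```

```text
O [ 0.6339513  -0.02978196] bay [ 0.5261 -0.0361] pad [0.5196 0.1038]
knob ((526.4275512695312, -50.00933074951172), 17.74805450439453) 0.09803040366426585
canister ((684.7446899414062, -285.6163635253906), 38.104923248291016) 0.13073013915286458
treadle -0.125 [0.0074 0.0148 0.0809] 153
treadle -0.106 [0.0701 0.0745 0.079 ] 82
treadle -0.09 [0.0681 0.0723 0.0756] 84
treadle -0.06 [0.0602 0.0652 0.0692] 83
walls local y [-0.0298  0.0315] x [0.019  0.1131]
knob ((527.010498046875, -52.74938201904297), 20.369640350341797) 0.09752210203050249
canister ((686.47216796875, -286.37713623046875), 37.07547378540039) 0.12997328268051223
treadle -0.125 [0.0094 0.0763 0.0798] 104
treadle -0.106 [0.0097 0.0722 0.0762] 143
treadle -0.09 [0.0096 0.071  0.0748] 163
treadle -0.06 [0.0608 0.0641 0.0664] 115
walls local y [-0.0315  0.0312] x [0.0275 0.1169]
```

```bash
python3 -m pendant '[{"jaw":1,"tx":4,"ty":-6,"tz":0,"az":2},{"jaw":1,"tx":7,"ty":-11,"tz":0,"az":4},{"jaw":1,"tx":10,"ty":-16,"tz":0,"az":6},{"jaw":1,"tx":13,"ty":-21,"tz":0,"az":8},{"jaw":1,"tx":16,"ty":-26,"tz":0,"az":10},{"jaw":1,"tx":19,"ty":-31,"tz":0,"az":12},{"jaw":1,"tx":22,"ty":-36,"tz":0,"az":14},{"jaw":1,"tx":25,"ty":-41,"tz":0,"az":16},{"jaw":1,"tx":28.5,"ty":-46,"tz":0,"az":17.4},{"jaw":1,"tx":32,"ty":-51,"tz":0,"az":17.4}]' 40
```

```text
invalid input at $[0]: expected keys jaw, tx, ty, tz, ax, ay, az
```

```bash
python3 -m pendant '[{"jaw":1,"tx":4,"ty":-6,"tz":0,"ax":0,"ay":0,"az":2},{"jaw":1,"tx":7,"ty":-11,"tz":0,"ax":0,"ay":0,"az":4},{"jaw":1,"tx":10,"ty":-16,"tz":0,"ax":0,"ay":0,"az":6},{"jaw":1,"tx":13,"ty":-21,"tz":0,"ax":0,"ay":0,"az":8},{"jaw":1,"tx":16,"ty":-26,"tz":0,"ax":0,"ay":0,"az":10},{"jaw":1,"tx":19,"ty":-31,"tz":0,"ax":0,"ay":0,"az":12},{"jaw":1,"tx":22,"ty":-36,"tz":0,"ax":0,"ay":0,"az":14},{"jaw":1,"tx":25,"ty":-41,"tz":0,"ax":0,"ay":0,"az":16},{"jaw":1,"tx":28.5,"ty":-46,"tz":0,"ax":0,"ay":0,"az":17.4},{"jaw":1,"tx":32,"ty":-51,"tz":0,"ax":0,"ay":0,"az":17.4}]' 40
```

```text
clock: 1.35
position: [0.46, 0.0462, 0.2013]
ee_rot: [0.0, -0.029, 1.0, 0.0]
contact_force: [0.7, 1.1, 0.6]
width: 0.0855
gripper_force: 0.0
```

```bash
python3 -m pendant '[{"jaw":1,"tx":3.4,"ty":-5,"tz":0,"ax":0,"ay":0,"az":0},{"jaw":1,"tx":6.7,"ty":-9.7,"tz":0,"ax":0,"ay":0,"az":0},{"jaw":1,"tx":6.7,"ty":-9.7,"tz":-1,"ax":0,"ay":0,"az":0},{"jaw":1,"tx":6.7,"ty":-9.7,"tz":-3,"ax":0,"ay":0,"az":0},{"jaw":1,"tx":6.7,"ty":-9.7,"tz":-5,"ax":0,"ay":0,"az":0},{"jaw":1,"tx":6.7,"ty":-9.7,"tz":-5,"ax":0,"ay":0,"az":0},{"jaw":1,"tx":6.7,"ty":-9.7,"tz":-5,"ax":0,"ay":0,"az":0}]'
python3 - <<'E'
from h import *
im=manip.get_image("wrist"); cv2.imwrite("pics/w1.png",im["pixels"]); z=cloud(im).reshape(-1,3); z=z[np.isfinite(z).all(1)]
s=manip.get_state(); print(s["position"])
k=z[(abs(z[:,0]-.526)<.03)&(abs(z[:,1]+.05)<.03)&(z[:,2]>.09)&(z[:,2]<.105)]; print("knob",cv2.minEnclosingCircle((k[:,:2]*1000).astype(np.float32)),np.median(k[:,2]),len(k))
E
```

```text
clock: 2.22
position: [0.5264, -0.0486, 0.1519]
ee_rot: [0.0, -0.03, 1.0, 0.0]
contact_force: [0.5, -0.2, -0.6]
width: 0.0856
gripper_force: 0.0
[ 0.52671111 -0.04875347  0.15223475]
knob ((526.8507690429688, -49.33055877685547), 17.970548629760742) 0.09704756544878662 2030
```

View pics/w1.png

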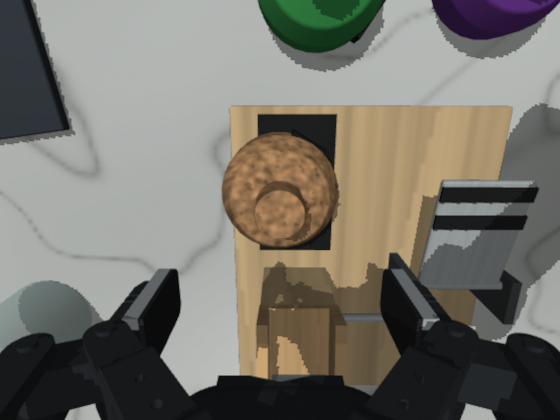

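The wrist picture shows the cork hide, knob at about (280,213), between the open fingers and near the grip line. The treadle is at (478,240). The knob measures (0.5267,-0.0495), top at 0.097, which agrees with the other views.

```bash
python3 -m pendant '[{"jaw":1,"tx":0,"ty":-0.1,"tz":-2.5,"ax":0,"ay":0,"az":0},{"jaw":1,"tx":0,"ty":-0.1,"tz":-5,"ax":0,"ay":0,"az":0},{"jaw":1,"tx":0,"ty":-0.1,"tz":-7,"ax":0,"ay":0,"az":0},{"jaw":1,"tx":0,"ty":-0.1,"tz":-8,"ax":0,"ay":0,"az":0},{"jaw":1,"tx":0,"ty":-0.1,"tz":-8,"ax":0,"ay":0,"az":0},{"jaw":1,"tx":0,"ty":-0.1,"tz":-8,"ax":0,"ay":0,"az":0}]' 
python3 -m pendant '[{"jaw":0,"tx":0,"ty":0,"tz":0,"ax":0,"ay":0,"az":0},{"jaw":-0.4,"tx":0,"ty":0,"tz":0,"ax":0,"ay":0,"az":0},{"jaw":-0.8,"tx":0,"ty":0,"tz":0,"ax":0,"ay":0,"az":0},{"jaw":-1,"tx":0,"ty":0,"tz":0,"ax":0,"ay":0,"az":0},{"jaw":-1,"tx":0,"ty":0,"tz":0,"ax":0,"ay":0,"az":0},{"jaw":-1,"tx":0,"ty":0,"tz":0,"ax":0,"ay":0,"az":0}]' 40
```

```text
clock: 3.02
position: [0.5272, -0.0503, 0.0724]
ee_rot: [0.001, -0.029, 1.0, -0.0]
contact_force: [0.2, -0.3, -0.5]
width: 0.0855
gripper_force: 0.0
clock: 3.78
position: [0.5264, -0.0501, 0.0714]
ee_rot: [-0.0, -0.029, 1.0, 0.0]
contact_force: [0.2, -0.5, -0.1]
width: -0.0
gripper_force: 0.0
```

The gripper shut completely without catching the knob, so I'll look before moving on.

```bash
python3 - <<'E'
from h import *
im=manip.get_image("wrist"); a=im["pixels"]; print(manip.get_state()["width"],manip.get_state()["gripper_force"])
b=manip.get_image("scene")["pixels"][150:330,180:400]
cv2.imwrite("pics/w2.png",np.hstack([cv2.resize(a,(400,300)),cv2.resize(b,(367,300),interpolation=cv2.INTER_CUBIC)]))
z=cloud(im).reshape(-1,3); z=z[np.isfinite(z).all(1)]; k=z[(abs(z[:,0]-.5)<.08)&(abs(z[:,1]+.05)<.08)]; print(np.percentile(k[:,2],[50,90,95,99]))
E
```

```text
-0.0001193768604377434 0.0
[0.08538571 0.18259536 0.18599004 0.19106883]
```

View pics/w2.png

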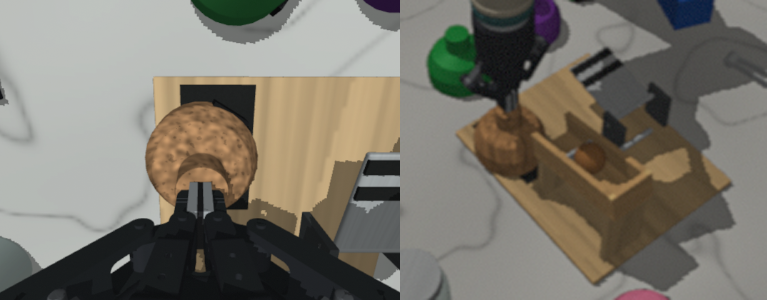

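Left, wrist view: the shut fingertips at (200,190) stand beside the knob, at about (203,175). Right, scene view: the fingers stand at or behind the knob. I need to find where the hide is now.

```bash
python3 - <<'E'
from h import *
for n in("wrist","scene","top"):
    im=manip.get_image(n); W=cloud(im); hsv=cv2.cvtColor(im["pixels"],cv2.COLOR_BGR2HSV); 
    roi=np.linalg.norm(W[...,:2]-[.52,-.05],axis=-1)<.085
    m=roi&(hsv[...,1]>90)&(hsv[...,0]<22)&(W[...,0]<.585)
    d=W[m&(W[...,2]>.025)]; k=W[m&(W[...,2]>.085)&(W[...,2]<.12)]
    for q,p in(("hide",d),("knobtop",k)):
        if len(p)>10: print(n,q,len(p),[np.round(v,1) for v in cv2.minEnclosingCircle((p[:,:2]*1000).astype(np.float32))],"z",np.round(np.percentile(p[:,2],[1,50,99]),4))
    f=W[roi&(hsv[...,1]<60)&(W[...,2]>.03)]
    if len(f): f=f[f[:,2]<np.percentile(f[:,2],4)]; print(n,"finger low",len(f),f.mean(0).round(4),f[:,2].min())
E
```

```text
wrist hide 16431 [array([526.2, -48.7]), np.float64(49.7)] z [0.0376 0.0616 0.0979]
wrist knobtop 2275 [array([526.6, -49.3]), np.float64(18.0)] z [0.0856 0.0968 0.1077]
wrist finger low 1840 [ 0.5136 -0.0479  0.1076] 0.030190287081164113
scene hide 1228 [array([528.6, -51.6]), np.float64(50.0)] z [0.0262 0.0609 0.0998]
scene knobtop 132 [array([530.1, -52.1]), np.float64(17.2)] z [0.0862 0.0966 0.1139]
scene finger low 321 [ 0.5345 -0.0539  0.1436] 0.053570593600941074
top hide 486 [array([523.2, -49.6]), np.float64(48.0)] z [0.0346 0.0606 0.2363]
top knobtop 26 [array([515.6, -47.9]), np.float64(13.0)] z [0.0851 0.0964 0.1033]
top finger low 121 [ 0.519  -0.0482  0.1809] 0.03145141710499244
```

```bash
python3 - <<'E'
from h import *
im=manip.get_image("wrist"); W=cloud(im); np.set_printoptions(linewidth=200,suppress=True)
for r in range(236,330,8): print(r,*[f"({W[r,c,0]*1000:.0f},{W[r,c,1]*1000:.0f},{W[r,c,2]*1000:.0f})" for c in range(262,304,7)])
T=np.array(im["pose"]); print(T.round(3), manip.get_state()["position"])
hsv=cv2.cvtColor(im["pixels"],cv2.COLOR_BGR2HSV); 
a=im["pixels"][140:330,190:370]; b=manip.get_image("scene")["pixels"][180:270,210:280]
cv2.imwrite("pics/w3.png",np.hstack([cv2.resize(a,(420,443),interpolation=cv2.INTER_CUBIC),cv2.resize(b,(345,443),interpolation=cv2.INTER_CUBIC)]))
E
```

```text
236 (513,-60,93) (511,-57,96) (511,-53,97) (511,-50,97) (511,-47,96) (510,-44,96)
244 (515,-60,96) (515,-56,97) (514,-53,98) (514,-50,98) (514,-47,97) (514,-43,97)
252 (519,-59,97) (518,-56,98) (519,-53,96) (519,-50,97) (518,-46,97) (518,-43,97)
260 (523,-59,97) (516,-56,111) (516,-53,110) (516,-50,111) (516,-47,110) (522,-43,97)
268 (520,-59,110) (516,-56,119) (516,-53,118) (516,-50,118) (516,-47,117) (520,-44,110)
276 (521,-58,116) (516,-55,125) (516,-53,124) (516,-50,124) (516,-47,124) (515,-45,125)
284 (521,-58,123) (517,-55,130) (516,-53,131) (516,-50,130) (516,-47,130) (516,-45,131)
292 (516,-58,136) (517,-55,136) (516,-53,136) (516,-50,135) (516,-48,137) (516,-45,135)
300 (514,-57,145) (515,-55,143) (519,-52,137) (518,-50,138) (515,-48,142) (515,-46,143)
308 (515,-57,148) (515,-55,147) (nan,nan,nan) (522,-50,138) (515,-48,147) (515,-46,147)
316 (515,-57,152) (515,-55,152) (525,-52,138) (526,-50,137) (515,-48,152) (515,-46,151)
324 (516,-57,155) (516,-55,155) (527,-52,139) (527,-49,139) (516,-48,155) (515,-46,155)
[[-0.058  0.954  0.294  0.452]
 [ 0.998  0.056  0.017 -0.055]
 [ 0.     0.295 -0.956  0.243]
 [ 0.     0.     0.     1.   ]] [ 0.52636892 -0.05011128  0.07141978]
```

View pics/w3.png

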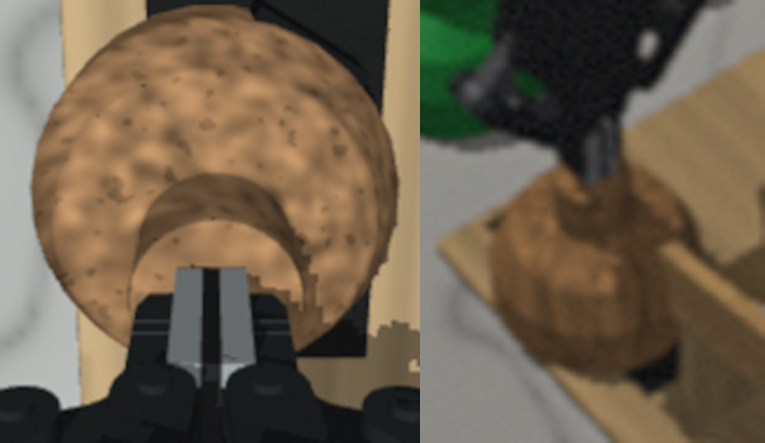

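Left, wrist view: the shut pads, tips at (210,268), stand over the near edge of the knob's top. Right, scene view: the tips at (600,180) end just above the knob. The real fingertips therefore look about 3 cm higher than the reported TCP. I'll raise the tool and measure that offset in both cameras.

```bash
python3 -m pendant '[{"jaw":-1,"tx":0,"ty":0,"tz":3,"ax":0,"ay":0,"az":0},{"jaw":-1,"tx":0,"ty":0,"tz":6,"ax":0,"ay":0,"az":0},{"jaw":-1,"tx":0,"ty":0,"tz":6,"ax":0,"ay":0,"az":0},{"jaw":-1,"tx":0,"ty":0,"tz":6,"ax":0,"ay":0,"az":0}]'
python3 - <<'E'
from h import *
p=manip.get_state()["position"]
for n in("wrist","scene","top"):
    im=manip.get_image(n); W=cloud(im); S=cv2.cvtColor(im["pixels"],cv2.COLOR_BGR2HSV)[...,1]
    m=(abs(W[...,0]-p[0])<.025)&(abs(W[...,1]-p[1])<.02)&(W[...,2]>.11)
    q=W[m]; print(n,m.sum(),p.round(4),"lowest rel TCP z",np.round(np.percentile(q[:,2],[0,1,3,5,10,20])-p[2],4)); 
    q=q[q[:,2]<np.percentile(q[:,2],10)]; print(" xy mean rel",(q.mean(0)-p).round(4))
    r,c=np.where(m); print(" pix",r.min(),r.max(),c.min(),c.max())
    if n=="scene": a=cv2.resize(im["pixels"][150:270,190:310],(400,400),interpolation=cv2.INTER_CUBIC)
    if n=="wrist": b=cv2.resize(im["pixels"],(400,400*420//560))
cv2.imwrite("pics/w4.png",np.hstack([a,np.vstack([b,np.zeros((100,400,3),np.uint8)])]))
E
```

```text
clock: 4.62
position: [0.5258, -0.05, 0.1309]
ee_rot: [-0.0, -0.029, 1.0, 0.0]
contact_force: [-0.2, -0.9, -0.0]
width: -0.0001
gripper_force: 0.0
wrist 19736 [ 0.5258 -0.05    0.1309] lowest rel TCP z [0.033  0.0381 0.0438 0.049  0.0601 0.0754]
 xy mean rel [-0.0082 -0.0008  0.0485]
 pix 255 419 181 381
scene 1041 [ 0.5258 -0.05    0.1309] lowest rel TCP z [0.0292 0.0365 0.0414 0.047  0.058  0.0826]
 xy mean rel [ 0.0076 -0.0046  0.0465]
 pix 15 199 216 256
top 517 [ 0.5258 -0.05    0.1309] lowest rel TCP z [0.4148 0.4218 0.4236 0.4245 0.4262 0.428 ]
 xy mean rel [-0.0144  0.0026  0.4239]
 pix 160 186 300 322
```

View pics/w4.png

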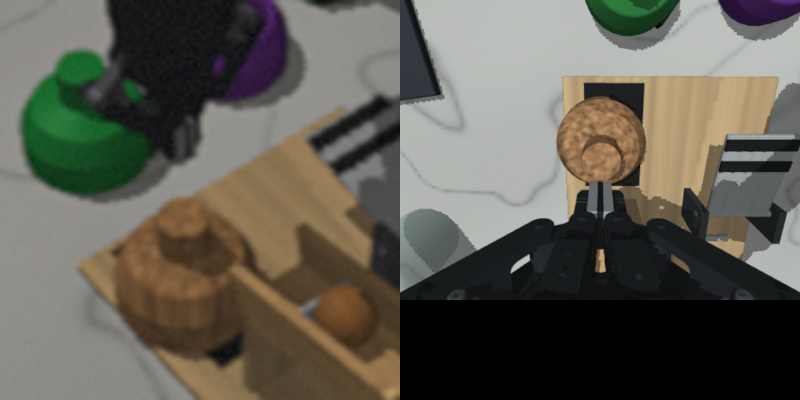

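The fingers are clear above the hide, and both cameras put the shut tips 33 mm above the reported TCP. I'll correct for that (real tip = reported z + 33 mm shut, +46 mm open) and retry 3.5 cm lower.

```bash
python3 -m pendant '[{"jaw":1,"tx":0,"ty":0,"tz":0,"ax":0,"ay":0,"az":0},{"jaw":1,"tx":0,"ty":0,"tz":0,"ax":0,"ay":0,"az":0},{"jaw":1,"tx":0,"ty":0,"tz":0,"ax":0,"ay":0,"az":0},{"jaw":1,"tx":0,"ty":0,"tz":-3,"ax":0,"ay":0,"az":0},{"jaw":1,"tx":0,"ty":0,"tz":-6,"ax":0,"ay":0,"az":0},{"jaw":1,"tx":0,"ty":0,"tz":-8,"ax":0,"ay":0,"az":0},{"jaw":1,"tx":0,"ty":0,"tz":-9,"ax":0,"ay":0,"az":0},{"jaw":1,"tx":0,"ty":0,"tz":-9.4,"ax":0,"ay":0,"az":0},{"jaw":1,"tx":0,"ty":0,"tz":-9.4,"ax":0,"ay":0,"az":0},{"jaw":1,"tx":0,"ty":0,"tz":-9.4,"ax":0,"ay":0,"az":0}]' 
python3 -m pendant '[{"jaw":0.4,"tx":0,"ty":0,"tz":0,"ax":0,"ay":0,"az":0},{"jaw":0,"tx":0,"ty":0,"tz":0,"ax":0,"ay":0,"az":0},{"jaw":-0.2,"tx":0,"ty":0,"tz":0,"ax":0,"ay":0,"az":0},{"jaw":-0.4,"tx":0,"ty":0,"tz":0,"ax":0,"ay":0,"az":0},{"jaw":-0.6,"tx":0,"ty":0,"tz":0,"ax":0,"ay":0,"az":0},{"jaw":-0.6,"tx":0,"ty":0,"tz":0,"ax":0,"ay":0,"az":0},{"jaw":-0.6,"tx":0,"ty":0,"tz":0,"ax":0,"ay":0,"az":0}]' 40
```

```text
clock: 6.02
position: [0.5271, -0.0503, 0.0382]
ee_rot: [0.001, -0.029, 1.0, -0.0]
contact_force: [-1.0, -0.7, -0.2]
width: 0.0853
gripper_force: 0.0
clock: 6.9
position: [0.5265, -0.05, 0.0378]
ee_rot: [0.0, -0.029, 1.0, 0.0]
contact_force: [-1.9, 0.3, 4.9]
width: 0.0352
gripper_force: 40.6
```

```bash
python3 -m pendant '[{"jaw":-0.6,"tx":0,"ty":0,"tz":1,"ax":0,"ay":0,"az":0},{"jaw":-0.6,"tx":0,"ty":0,"tz":4,"ax":0,"ay":0,"az":0},{"jaw":-0.6,"tx":0,"ty":0,"tz":8,"ax":0,"ay":0,"az":0},{"jaw":-0.6,"tx":0,"ty":0,"tz":11,"ax":0,"ay":0,"az":0},{"jaw":-0.6,"tx":-1,"ty":-3,"tz":12,"ax":0,"ay":0,"az":0},{"jaw":-0.6,"tx":-2.7,"ty":-8,"tz":12,"ax":0,"ay":0,"az":0},{"jaw":-0.6,"tx":-4.4,"ty":-13,"tz":12,"ax":0,"ay":0,"az":0},{"jaw":-0.6,"tx":-6.1,"ty":-18,"tz":12,"ax":0,"ay":0,"az":0},{"jaw":-0.6,"tx":-7.9,"ty":-23,"tz":12,"ax":0,"ay":0,"az":0},{"jaw":-0.6,"tx":-9.6,"ty":-28.2,"tz":12,"ax":0,"ay":0,"az":0}]'
python3 -m pendant '[{"jaw":-0.6,"tx":0,"ty":0,"tz":0,"ax":0,"ay":0,"az":0},{"jaw":-0.6,"tx":0,"ty":0,"tz":-3,"ax":0,"ay":0,"az":0},{"jaw":-0.6,"tx":0,"ty":0,"tz":-6,"ax":0,"ay":0,"az":0},{"jaw":-0.6,"tx":0,"ty":0,"tz":-8,"ax":0,"ay":0,"az":0},{"jaw":-0.6,"tx":0,"ty":0,"tz":-9,"ax":0,"ay":0,"az":0},{"jaw":-0.6,"tx":0,"ty":0,"tz":-9,"ax":0,"ay":0,"az":0},{"jaw":-0.6,"tx":0,"ty":0,"tz":-9,"ax":0,"ay":0,"az":0}]'
python3 - <<'E'
from h import *
for n in("top","scene","wrist"):
    im=manip.get_image(n); W=cloud(im); h=cv2.cvtColor(im["pixels"],cv2.COLOR_BGR2HSV)
    m=(np.linalg.norm(W[...,:2]-[.43,-.332],axis=-1)<.09)&(h[...,1]>90)&(h[...,0]<22)&(W[...,2]<.14)&(W[...,2]>.03); p=W[m]
    if len(p)>20: print(n,len(p),[np.round(v,1) for v in cv2.minEnclosingCircle((p[:,:2]*1000).astype(np.float32))],np.round(np.percentile(p[:,2],[1,50,99]),4))
    t=W[(np.linalg.norm(W[...,:2]-[.43,-.332],axis=-1)<.115)&(h[...,2]<85)&(W[...,2]>.006)&(W[...,2]<.02)]
    if len(t)>20: print(" tile",cv2.minAreaRect((t[:,:2]*1000).astype(np.float32)))
E
```

```text
clock: 8.15
position: [0.4294, -0.3335, 0.1574]
ee_rot: [-0.0, -0.029, 1.0, 0.0]
contact_force: [0.5, 0.2, -1.3]
width: 0.0351
gripper_force: 40.4
clock: 9.02
position: [0.4311, -0.3324, 0.0683]
ee_rot: [0.001, -0.03, 1.0, -0.001]
contact_force: [-0.5, 0.3, -0.2]
width: 0.0349
gripper_force: 40.6
top 96 [array([ 422.9, -331.7]), np.float64(46.1)] [0.0753 0.0927 0.1301]
 tile ((429.37762451171875, -331.21551513671875), (149.32083129882812, 149.1739501953125), 11.279778480529785)
scene 1710 [array([ 435.1, -334.8]), np.float64(49.4)] [0.043  0.0886 0.131 ]
 tile ((430.533935546875, -332.72564697265625), (152.73536682128906, 150.2949676513672), 11.681476593017578)
wrist 23925 [array([ 429.7, -333.7]), np.float64(48.9)] [0.059  0.0933 0.1286]
 tile ((428.9195556640625, -331.92041015625), (149.15679931640625, 148.77081298828125), 11.165388107299805)
```

```bash
python3 -m pendant '[{"jaw":-0.6,"tx":0,"ty":0,"tz":-1,"ax":0,"ay":0,"az":0},{"jaw":-0.6,"tx":0,"ty":0,"tz":-2,"ax":0,"ay":0,"az":0},{"jaw":-0.6,"tx":0,"ty":0,"tz":-2.5,"ax":0,"ay":0,"az":0},{"jaw":-0.6,"tx":0,"ty":0,"tz":-2.8,"ax":0,"ay":0,"az":0},{"jaw":-0.6,"tx":0,"ty":0,"tz":-2.8,"ax":0,"ay":0,"az":0},{"jaw":-0.6,"tx":0,"ty":0,"tz":-2.8,"ax":0,"ay":0,"az":0}]'
```

```text
clock: 9.93
position: [0.4298, -0.3316, 0.0399]
ee_rot: [-0.0, -0.03, 1.0, 0.0]
contact_force: [-1.4, 1.1, 5.4]
width: 0.0349
gripper_force: 41.4
```

```bash
python3 -m pendant '[{"jaw":-0.1,"tx":0,"ty":0,"tz":0,"ax":0,"ay":0,"az":0},{"jaw":0.2,"tx":0,"ty":0,"tz":0,"ax":0,"ay":0,"az":0},{"jaw":0.6,"tx":0,"ty":0,"tz":0,"ax":0,"ay":0,"az":0},{"jaw":1,"tx":0,"ty":0,"tz":0,"ax":0,"ay":0,"az":0},{"jaw":1,"tx":0,"ty":0,"tz":0,"ax":0,"ay":0,"az":0},{"jaw":1,"tx":0,"ty":0,"tz":2,"ax":0,"ay":0,"az":0},{"jaw":1,"tx":0,"ty":0,"tz":6,"ax":0,"ay":0,"az":0},{"jaw":1,"tx":0,"ty":0,"tz":11,"ax":0,"ay":0,"az":0},{"jaw":1,"tx":0,"ty":0,"tz":16,"ax":0,"ay":0,"az":0},{"jaw":1,"tx":0,"ty":0,"tz":16,"ax":0,"ay":0,"az":0}]'
python3 - <<'E'
from h import *
im=manip.get_image("wrist"); W=cloud(im); h=cv2.cvtColor(im["pixels"],cv2.COLOR_BGR2HSV)
m=(np.linalg.norm(W[...,:2]-[.43,-.332],axis=-1)<.09)&(h[...,1]>90)&(h[...,0]<22)&(W[...,2]<.14)
for lo in(.025,.094):
    p=W[m&(W[...,2]>lo)]; print([np.round(v,1) for v in cv2.minEnclosingCircle((p[:,:2]*1000).astype(np.float32))],np.round(np.percentile(p[:,2],[1,50,99]),4),len(p))
E
```

```text
clock: 11.18
position: [0.4325, -0.3342, 0.204]
ee_rot: [0.003, -0.029, 1.0, -0.004]
contact_force: [-0.2, 0.4, -0.6]
width: 0.0857
gripper_force: 0.0
[array([ 429.9, -332. ]), np.float64(49.5)] [0.0411 0.0636 0.1001] 7736
[array([ 430.3, -331.9]), np.float64(18.1)] [0.0958 0.099  0.1007] 1423
```

```bash
python3 -m pendant '[{"jaw":1,"tx":0,"ty":4,"tz":0,"ax":0,"ay":0,"az":-2},{"jaw":1,"tx":0,"ty":10,"tz":0,"ax":0,"ay":0,"az":-5},{"jaw":1,"tx":0,"ty":16,"tz":0,"ax":0,"ay":0,"az":-8},{"jaw":1,"tx":0,"ty":22,"tz":0,"ax":0,"ay":0,"az":-10},{"jaw":1,"tx":0,"ty":28,"tz":0,"ax":0,"ay":0,"az":-12},{"jaw":1,"tx":0,"ty":34,"tz":0,"ax":0,"ay":0,"az":-14},{"jaw":1,"tx":0,"ty":40,"tz":0,"ax":0,"ay":0,"az":-16},{"jaw":1,"tx":0,"ty":46,"tz":0,"ax":0,"ay":0,"az":-18},{"jaw":1,"tx":0,"ty":52,"tz":0,"ax":0,"ay":0,"az":-20.4},{"jaw":1,"tx":0,"ty":58,"tz":0,"ax":0,"ay":0,"az":-20.4}]'
python3 -m pendant '[{"jaw":1,"tx":0,"ty":5,"tz":0,"ax":0,"ay":0,"az":0},{"jaw":1,"tx":-0.1,"ty":9.6,"tz":0,"ax":0,"ay":0,"az":0},{"jaw":1,"tx":-0.1,"ty":9.6,"tz":-3,"ax":0,"ay":0,"az":0},{"jaw":1,"tx":-0.1,"ty":9.6,"tz":-6,"ax":0,"ay":0,"az":0},{"jaw":1,"tx":-0.1,"ty":9.6,"tz":-7,"ax":0,"ay":0,"az":0},{"jaw":1,"tx":-0.1,"ty":9.6,"tz":-7,"ax":0,"ay":0,"az":0},{"jaw":1,"tx":-0.1,"ty":9.6,"tz":-7,"ax":0,"ay":0,"az":0}]'
python3 - <<'E'
from h import *
for n in("wrist","scene"):
    im=manip.get_image(n); W=cloud(im); h=cv2.cvtColor(im["pixels"],cv2.COLOR_BGR2HSV)
    m=(h[...,0]>100)&(h[...,0]<130)&(h[...,1]>120)&(np.linalg.norm(W[...,:2]-[.43,.343],axis=-1)<.12)
    for lo,hi in((.052,.07),(.001,.07)):
        p=W[m&(W[...,2]>lo)&(W[...,2]<hi)]; print(n,len(p),cv2.minAreaRect((p[:,:2]*1000).astype(np.float32)),np.median(p[:,2])) if len(p) else 0
E
```

```text
clock: 12.48
position: [0.429, 0.2494, 0.1976]
ee_rot: [-0.001, 0.148, 0.989, -0.001]
contact_force: [1.0, 0.2, 0.5]
width: 0.0855
gripper_force: 0.0
clock: 13.35
position: [0.4301, 0.3441, 0.1303]
ee_rot: [0.001, 0.148, 0.989, 0.001]
contact_force: [0.1, -0.4, -0.4]
width: 0.0852
gripper_force: 0.0
wrist 3033 ((427.90093994140625, 345.66552734375), (63.398780822753906, 124.00325012207031), 72.85250854492188) 0.058798120956398664
wrist 14070 ((427.900390625, 345.66571044921875), (63.398780822753906, 124.00434875488281), 72.85250854492188) 0.004052638154989546
scene 275 ((429.7342529296875, 343.3632507324219), (67.9294662475586, 126.34617614746094), 73.5983657836914) 0.05755883146564156
scene 1326 ((429.25048828125, 343.6082763671875), (68.01988220214844, 129.15350341796875), 73.08562469482422) 0.03401644298959472
```

```bash
python3 -m pendant '[{"jaw":1,"tx":-0.1,"ty":0,"tz":-3,"ax":0,"ay":0,"az":0},{"jaw":1,"tx":-0.1,"ty":0,"tz":-6,"ax":0,"ay":0,"az":0},{"jaw":1,"tx":-0.1,"ty":0,"tz":-9,"ax":0,"ay":0,"az":0},{"jaw":1,"tx":-0.1,"ty":0,"tz":-11.5,"ax":0,"ay":0,"az":0},{"jaw":1,"tx":-0.1,"ty":0,"tz":-13,"ax":0,"ay":0,"az":0},{"jaw":1,"tx":-0.1,"ty":0,"tz":-14.2,"ax":0,"ay":0,"az":0},{"jaw":1,"tx":-0.1,"ty":0,"tz":-14.2,"ax":0,"ay":0,"az":0},{"jaw":1,"tx":-0.1,"ty":0,"tz":-14.2,"ax":0,"ay":0,"az":0}]'
python3 -m pendant '[{"jaw":0.7,"tx":0,"ty":0,"tz":0,"ax":0,"ay":0,"az":0},{"jaw":0.5,"tx":0,"ty":0,"tz":0,"ax":0,"ay":0,"az":0},{"jaw":0.3,"tx":0,"ty":0,"tz":0,"ax":0,"ay":0,"az":0},{"jaw":0.2,"tx":0,"ty":0,"tz":0,"ax":0,"ay":0,"az":0},{"jaw":0.2,"tx":0,"ty":0,"tz":0,"ax":0,"ay":0,"az":0},{"jaw":0.2,"tx":0,"ty":0,"tz":0,"ax":0,"ay":0,"az":0}]' 25
```

```text
clock: 14.45
position: [0.429, 0.3443, -0.0119]
ee_rot: [0.001, 0.148, 0.989, 0.001]
contact_force: [-0.1, -0.4, 0.4]
width: 0.0855
gripper_force: 0.0
clock: 15.2
position: [0.429, 0.3445, -0.0118]
ee_rot: [0.001, 0.148, 0.989, 0.001]
contact_force: [-0.5, 1.9, 5.9]
width: 0.0639
gripper_force: 28.8
```

```bash
python3 -m pendant '[{"jaw":0.2,"tx":0,"ty":0,"tz":1,"ax":0,"ay":0,"az":0},{"jaw":0.2,"tx":0,"ty":0,"tz":4,"ax":0,"ay":0,"az":0},{"jaw":0.2,"tx":0,"ty":0,"tz":8,"ax":0,"ay":0,"az":0},{"jaw":0.2,"tx":0,"ty":0,"tz":12,"ax":0,"ay":0,"az":0},{"jaw":0.2,"tx":0,"ty":-3,"tz":15,"ax":0,"ay":0,"az":3},{"jaw":0.2,"tx":1,"ty":-8,"tz":15,"ax":0,"ay":0,"az":7},{"jaw":0.2,"tx":2,"ty":-13,"tz":15,"ax":0,"ay":0,"az":11},{"jaw":0.2,"tx":3.5,"ty":-18,"tz":15,"ax":0,"ay":0,"az":15},{"jaw":0.2,"tx":5,"ty":-23,"tz":15,"ax":0,"ay":0,"az":19},{"jaw":0.2,"tx":6.5,"ty":-28,"tz":15,"ax":0,"ay":0,"az":20.4}]'
python3 -m pendant '[{"jaw":0.2,"tx":1.5,"ty":-5,"tz":0,"ax":0,"ay":0,"az":0},{"jaw":0.2,"tx":3,"ty":-10,"tz":0,"ax":0,"ay":0,"az":0},{"jaw":0.2,"tx":3,"ty":-10,"tz":0,"ax":0,"ay":0,"az":0},{"jaw":0.2,"tx":3,"ty":-10,"tz":-3,"ax":0,"ay":0,"az":0},{"jaw":0.2,"tx":3,"ty":-10,"tz":-3,"ax":0,"ay":0,"az":0},{"jaw":0.2,"tx":3,"ty":-10,"tz":-3,"ax":0,"ay":0,"az":0}]'
python3 - <<'E'
from h import *
from m2 import O,R,a
for n in("top","scene","wrist"):
    im=manip.get_image(n); W=cloud(im); h=cv2.cvtColor(im["pixels"],cv2.COLOR_BGR2HSV)
    m=(h[...,0]>100)&(h[...,0]<130)&(h[...,1]>120)&(np.linalg.norm(W[...,:2]-[.524,-.036],axis=-1)<.12)&(W[...,2]>.06)
    p=W[m]; print(n,len(p), cv2.minAreaRect((p[:,:2]*1000).astype(np.float32)) if len(p) else 0, np.percentile(p[:,2],[1,50,99]).round(4))
    L=(W[...,:2]-O)@R
    b=(abs(W[...,2]-.01)<.006)&(h[...,1]>60)&(h[...,0]<30)&(L[...,0]>-.2)&(L[...,0]<.14)&(L[...,1]>-.08)&(L[...,1]<.21)
    print(" board",cv2.minAreaRect((W[b][:,:2]*1000).astype(np.float32)))
    k=(h[...,2]<60)&(abs(W[...,2]-.01)<.006)&(abs(L[...,0]+.108)<.08)&(abs(L[...,1])<.05); 
    if k.sum()>30: print(" mat",cv2.minAreaRect((W[k][:,:2]*1000).astype(np.float32)),k.sum())
E
```

```text
clock: 16.45
position: [0.493, 0.0621, 0.1375]
ee_rot: [-0.0, -0.03, 1.0, -0.0]
contact_force: [0.5, 0.1, -0.7]
width: 0.0638
gripper_force: 28.2
clock: 17.2
position: [0.5233, -0.0354, 0.108]
ee_rot: [0.0, -0.03, 1.0, 0.0]
contact_force: [0.6, 0.3, -1.0]
width: 0.0634
gripper_force: 28.4
top 426 ((490.4713134765625, -38.31561279296875), (62.97340774536133, 63.06594467163086), 3.3547158241271973) [0.1184 0.1262 0.206 ]
 board ((602.62890625, 34.117347717285156), (304.9493408203125, 248.8080596923828), 3.3123581409454346)
 mat ((514.8800659179688, -14.070571899414062), (138.7192840576172, 54.62040710449219), 30.923803329467773) 101
scene 1442 ((525.02490234375, -51.91984176635742), (125.12507629394531, 97.68527221679688), 0.6236892938613892) [0.1211 0.1484 0.1984]
 board ((603.2348022460938, 33.44001770019531), (305.973876953125, 251.5723419189453), 3.562323808670044)
 mat ((525.7249145507812, -33.25457000732422), (126.41349792480469, 71.37291717529297), 3.28066086769104) 800
wrist 48672 ((521.6996459960938, -39.06586837768555), (122.3577651977539, 69.98777770996094), 3.6976425647735596) [0.1222 0.1305 0.1804]
 board ((602.9400024414062, 35.38720703125), (303.5533752441406, 249.60491943359375), 3.3827033042907715)
 mat ((465.1890869140625, -37.84222412109375), (5.386710166931152, 68.07220458984375), 3.3388290405273438) 717
```

```bash
python3 -m pendant '[{"jaw":0.2,"tx":0.1,"ty":0.1,"tz":-3,"ax":0,"ay":0,"az":0},{"jaw":0.2,"tx":0.1,"ty":0.1,"tz":-6,"ax":0,"ay":0,"az":0},{"jaw":0.2,"tx":0.1,"ty":0.1,"tz":-8.5,"ax":0,"ay":0,"az":0},{"jaw":0.2,"tx":0.1,"ty":0.1,"tz":-10,"ax":0,"ay":0,"az":0},{"jaw":0.2,"tx":0.1,"ty":0.1,"tz":-10.6,"ax":0,"ay":0,"az":0},{"jaw":0.2,"tx":0.1,"ty":0.1,"tz":-10.8,"ax":0,"ay":0,"az":0},{"jaw":0.2,"tx":0.1,"ty":0.1,"tz":-10.9,"ax":0,"ay":0,"az":0},{"jaw":0.2,"tx":0.1,"ty":0.1,"tz":-10.9,"ax":0,"ay":0,"az":0}]'
```

```text
clock: 18.35
position: [0.5248, -0.0352, -0.001]
ee_rot: [0.001, -0.029, 1.0, -0.0]
contact_force: [0.3, 0.4, 0.6]
width: 0.0632
gripper_force: 28.5
```

```bash
python3 -m pendant '[{"jaw":0.3,"tx":0,"ty":0,"tz":-0.1,"ax":0,"ay":0,"az":0},{"jaw":0.6,"tx":0,"ty":0,"tz":-0.1,"ax":0,"ay":0,"az":0},{"jaw":0.9,"tx":0,"ty":0,"tz":-0.1,"ax":0,"ay":0,"az":0},{"jaw":1,"tx":0,"ty":0,"tz":-0.1,"ax":0,"ay":0,"az":0},{"jaw":1,"tx":0,"ty":0,"tz":-0.1,"ax":0,"ay":0,"az":0},{"jaw":1,"tx":0,"ty":0,"tz":3,"ax":0,"ay":0,"az":0},{"jaw":1,"tx":0,"ty":0,"tz":8,"ax":0,"ay":0,"az":0},{"jaw":1,"tx":0,"ty":0,"tz":13,"ax":0,"ay":0,"az":0},{"jaw":1,"tx":0,"ty":0,"tz":15,"ax":0,"ay":0,"az":0},{"jaw":1,"tx":0,"ty":0,"tz":15,"ax":0,"ay":0,"az":0}]'
cat > c.py <<'E'
from h import *
from m2 import O,R
for n in("top","scene","wrist"):
    im=manip.get_image(n); W=cloud(im); h=cv2.cvtColor(im["pixels"],cv2.COLOR_BGR2HSV); L=(W[...,:2]-O)@R
    p=W[(h[...,0]>100)&(h[...,0]<130)&(h[...,1]>120)&(np.linalg.norm(W[...,:2]-[.524,-.036],axis=-1)<.12)&(W[...,2]>.008)&(W[...,2]<.08)]
    print(n,"cup",len(p), cv2.minAreaRect((p[:,:2]*1000).astype(np.float32)) if len(p)>9 else 0, np.percentile(p[:,2],[1,50,99]).round(4) if len(p) else "")
    for x in(-.12,-.106,-.09):
        q=W[(abs(L[...,0]-x)<.005)&(abs(L[...,1]-.14)<.025)&(W[...,2]>.03)&(W[...,2]<.1)]
        print("  treadle",x,len(q),np.median(q[:,2]).round(4) if len(q) else "")
    b=W[(h[...,0]<14)&(h[...,1]>120)&(abs(L[...,0]+.09)<.16)&(abs(L[...,1])<.027)&(W[...,2]>.015)]
    if len(b): print("  brown",len(b),np.median(b,0).round(3))
    if n in("wrist","scene"): cv2.imwrite(f"pics/c_{n}.png",im["pixels"])
E
python3 c.py
```

```text
clock: 19.6
position: [0.5256, -0.0353, 0.1501]
ee_rot: [0.002, -0.029, 1.0, -0.0]
contact_force: [0.5, 0.1, -0.1]
width: 0.0857
gripper_force: 0.0
top cup 532 ((507.64105224609375, -36.98857116699219), (93.77824401855469, 62.899784088134766), 3.11918306350708) [0.0087 0.0161 0.0747]
  treadle -0.12 59 0.0789
  treadle -0.106 54 0.0739
  treadle -0.09 53 0.0732
scene cup 1606 ((523.9218139648438, -38.3298454284668), (128.32745361328125, 65.83329772949219), 2.403376579284668) [0.0106 0.0403 0.0725]
  treadle -0.12 68 0.0784
  treadle -0.106 71 0.0741
  treadle -0.09 82 0.0711
  brown 21 [ 0.685 -0.03   0.141]
wrist cup 13274 ((523.6719970703125, -35.838165283203125), (124.5104751586914, 63.31133270263672), 3.324585437774658) [0.0117 0.014  0.07  ]
  treadle -0.12 912 0.0772
  treadle -0.106 728 0.0726
  treadle -0.09 668 0.0715
```

The cup stands on the mat at (0.524,-0.036), rotated 3.3°, with its rim at 70 mm. Next is the treadle.

```bash
python3 -m pendant '[{"jaw":-1,"tx":-0.2,"ty":4,"tz":0,"ax":0,"ay":0,"az":0},{"jaw":-1,"tx":-0.5,"ty":9,"tz":0,"ax":0,"ay":0,"az":0},{"jaw":-1,"tx":-0.5,"ty":13.9,"tz":0,"ax":0,"ay":0,"az":0},{"jaw":-1,"tx":-0.5,"ty":13.9,"tz":-3,"ax":0,"ay":0,"az":0},{"jaw":-1,"tx":-0.5,"ty":13.9,"tz":-6,"ax":0,"ay":0,"az":0},{"jaw":-1,"tx":-0.5,"ty":13.9,"tz":-9,"ax":0,"ay":0,"az":0},{"jaw":-1,"tx":-0.5,"ty":13.9,"tz":-9.7,"ax":0,"ay":0,"az":0},{"jaw":-1,"tx":-0.5,"ty":13.9,"tz":-9.7,"ax":0,"ay":0,"az":0},{"jaw":-1,"tx":-0.5,"ty":13.9,"tz":-9.7,"ax":0,"ay":0,"az":0}]'
```

```text
clock: 20.88
position: [0.5203, 0.1039, 0.0523]
ee_rot: [0.001, -0.029, 1.0, 0.0]
contact_force: [0.2, -0.2, 0.1]
width: -0.0001
gripper_force: 0.0
```

```bash
python3 -m pendant '[{"jaw":-1,"tx":0,"ty":0,"tz":-0.6,"ax":0,"ay":0,"az":0},{"jaw":-1,"tx":0,"ty":0,"tz":-1.2,"ax":0,"ay":0,"az":0},{"jaw":-1,"tx":0,"ty":0,"tz":-1.8,"ax":0,"ay":0,"az":0},{"jaw":-1,"tx":0,"ty":0,"tz":-2.4,"ax":0,"ay":0,"az":0},{"jaw":-1,"tx":0,"ty":0,"tz":-2.4,"ax":0,"ay":0,"az":0}]'
python3 -m pendant '[{"jaw":-1,"tx":0,"ty":0,"tz":-0.5,"ax":0,"ay":0,"az":0},{"jaw":-1,"tx":0,"ty":0,"tz":-1,"ax":0,"ay":0,"az":0},{"jaw":-1,"tx":0,"ty":0,"tz":-1.3,"ax":0,"ay":0,"az":0},{"jaw":-1,"tx":0,"ty":0,"tz":-1.3,"ax":0,"ay":0,"az":0}]'
```

```text
clock: 21.5
position: [0.518, 0.1038, 0.0272]
ee_rot: [-0.001, -0.029, 1.0, -0.0]
contact_force: [-4.0, 0.1, 6.6]
width: -0.0006
gripper_force: 3.8
clock: 22.0
position: [0.5184, 0.1038, 0.0186]
ee_rot: [-0.0, -0.03, 1.0, -0.0]
contact_force: [-11.0, -1.5, 34.8]
width: -0.0003
gripper_force: 18.2
```

```bash
python3 -m pendant '[{"jaw":-1,"tx":0,"ty":0,"tz":0,"ax":0,"ay":0,"az":0},{"jaw":-1,"tx":0,"ty":0,"tz":0,"ax":0,"ay":0,"az":0},{"jaw":-1,"tx":0,"ty":0,"tz":0,"ax":0,"ay":0,"az":0},{"jaw":-1,"tx":0,"ty":0,"tz":0,"ax":0,"ay":0,"az":0},{"jaw":-1,"tx":0,"ty":0,"tz":0,"ax":0,"ay":0,"az":0},{"jaw":-1,"tx":0,"ty":0,"tz":0,"ax":0,"ay":0,"az":0},{"jaw":-1,"tx":0,"ty":0,"tz":0,"ax":0,"ay":0,"az":0},{"jaw":-1,"tx":0,"ty":0,"tz":0,"ax":0,"ay":0,"az":0}]'; python3 c.py
```

```text
clock: 23.0
position: [0.5184, 0.1038, 0.0186]
ee_rot: [0.0, -0.03, 1.0, -0.0]
contact_force: [-11.2, -1.2, 35.2]
width: -0.0002
gripper_force: 18.1
top cup 579 ((521.7801513671875, -36.20384216308594), (124.32755279541016, 62.81951141357422), 3.205841541290283) [0.0089 0.0167 0.0749]
  treadle -0.12 33 0.0486
  treadle -0.106 0 
  treadle -0.09 0 
  brown 18 [ 0.483 -0.042  0.051]
scene cup 1385 ((521.5187377929688, -38.10081100463867), (129.19296264648438, 65.72032928466797), 3.0214478969573975) [0.011  0.0456 0.0727]
  treadle -0.12 20 0.0489
  treadle -0.106 50 0.0564
  treadle -0.09 77 0.0522
  brown 38 [ 0.494 -0.035  0.045]
wrist cup 23298 ((521.1559448242188, -27.055816650390625), (61.70182800292969, 127.14453125), 86.55609130859375) [0.011  0.0455 0.0696]
  treadle -0.12 5974 0.0702
  treadle -0.106 1611 0.0481
  treadle -0.09 283 0.0512
```

View pics/c_scene.png

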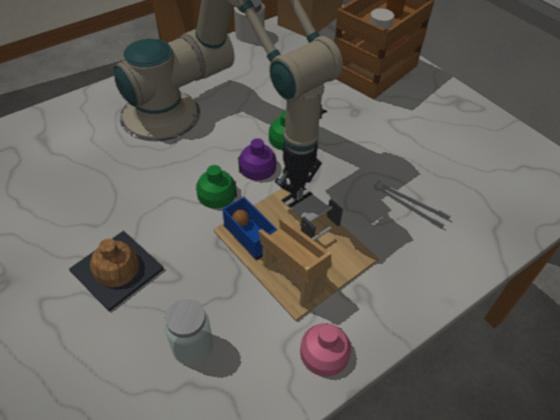

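The ball is in the cup at (241,217), the hide stands on the tile at (113,262), and the treadle is down on its stop. I'll let the treadle up gently.

```bash
python3 -m pendant '[{"jaw":-1,"tx":0,"ty":0,"tz":0.6,"ax":0,"ay":0,"az":0},{"jaw":-1,"tx":0,"ty":0,"tz":1.2,"ax":0,"ay":0,"az":0},{"jaw":-1,"tx":0,"ty":0,"tz":1.8,"ax":0,"ay":0,"az":0},{"jaw":-1,"tx":0,"ty":0,"tz":2.4,"ax":0,"ay":0,"az":0},{"jaw":-1,"tx":0,"ty":0,"tz":3,"ax":0,"ay":0,"az":0},{"jaw":-1,"tx":0,"ty":0,"tz":4,"ax":0,"ay":0,"az":0},{"jaw":-1,"tx":0,"ty":0,"tz":8,"ax":0,"ay":0,"az":0},{"jaw":-1,"tx":0,"ty":0,"tz":13,"ax":0,"ay":0,"az":0},{"jaw":-1,"tx":0,"ty":0,"tz":16,"ax":0,"ay":0,"az":0},{"jaw":-1,"tx":0,"ty":0,"tz":16,"ax":0,"ay":0,"az":0}]'
python3 -m pendant '[{"jaw":-1,"tx":0,"ty":0,"tz":0,"ax":0,"ay":0,"az":0},{"jaw":-1,"tx":0,"ty":0,"tz":0,"ax":0,"ay":0,"az":0},{"jaw":-1,"tx":0,"ty":0,"tz":0,"ax":0,"ay":0,"az":0},{"jaw":-1,"tx":0,"ty":0,"tz":0,"ax":0,"ay":0,"az":0},{"jaw":-1,"tx":0,"ty":0,"tz":0,"ax":0,"ay":0,"az":0},{"jaw":-1,"tx":0,"ty":0,"tz":0,"ax":0,"ay":0,"az":0}]'
python3 c.py; sleep 0; python3 c.py | grep brown
```

```text
clock: 24.4
position: [0.5212, 0.1041, 0.1771]
ee_rot: [0.003, -0.029, 1.0, 0.0]
contact_force: [-0.1, 0.2, 0.3]
width: 0.0005
gripper_force: 0.0
clock: 25.15
position: [0.5194, 0.1039, 0.1744]
ee_rot: [-0.0, -0.029, 1.0, 0.0]
contact_force: [-0.7, 0.2, -0.3]
width: -0.0001
gripper_force: 0.0
top cup 578 ((522.0048217773438, -36.25706100463867), (124.43975067138672, 62.621456146240234), 3.520214557647705) [0.0093 0.0173 0.0762]
  treadle -0.12 63 0.078
  treadle -0.106 57 0.0734
  treadle -0.09 25 0.0728
  brown 15 [ 0.483 -0.036  0.053]
scene cup 1389 ((522.43115234375, -38.150638580322266), (127.64983367919922, 65.78733825683594), 3.6969807147979736) [0.0112 0.0455 0.0721]
  treadle -0.12 69 0.0781
  treadle -0.106 71 0.0736
  treadle -0.09 82 0.0714
  brown 36 [ 0.494 -0.039  0.045]
wrist cup 12760 ((536.2839965820312, -34.39666748046875), (151.9973907470703, 65.54969024658203), 3.320880174636841) [0.0117 0.0429 0.0701]
  treadle -0.12 771 0.0771
  treadle -0.106 658 0.0727
  treadle -0.09 583 0.0715
  brown 73 [ 0.486 -0.031  0.048]
  brown 18 [ 0.48  -0.038  0.05 ]
  brown 42 [ 0.494 -0.039  0.046]
  brown 82 [ 0.485 -0.032  0.047]
```

```bash
python3 -m pendant '[{"jaw":-1,"tx":0,"ty":0,"tz":0,"ax":0,"ay":0,"az":0},{"jaw":-1,"tx":0,"ty":0,"tz":0,"ax":0,"ay":0,"az":0},{"jaw":-1,"tx":0,"ty":0,"tz":0,"ax":0,"ay":0,"az":0},{"jaw":-1,"tx":0,"ty":0,"tz":0,"ax":0,"ay":0,"az":0},{"jaw":-1,"tx":0,"ty":0,"tz":0,"ax":0,"ay":0,"az":0},{"jaw":-1,"tx":0,"ty":0,"tz":0,"ax":0,"ay":0,"az":0},{"jaw":-1,"tx":0,"ty":0,"tz":0,"ax":0,"ay":0,"az":0},{"jaw":-1,"tx":0,"ty":0,"tz":0,"ax":0,"ay":0,"az":0},{"jaw":-1,"tx":0,"ty":0,"tz":0,"ax":0,"ay":0,"az":0},{"jaw":-1,"tx":0,"ty":0,"tz":0,"ax":0,"ay":0,"az":0}]'; python3 c.py | grep brown; python3 -c "
from rig import manip
print(manip.sign_off())"
```

```text
clock: 26.7
position: [0.5194, 0.1039, 0.1744]
ee_rot: [-0.0, -0.029, 1.0, 0.0]
contact_force: [0.3, -1.0, -0.5]
width: -0.0001
gripper_force: 0.0
  brown 23 [ 0.481 -0.038  0.052]
  brown 36 [ 0.493 -0.038  0.046]
  brown 62 [ 0.483 -0.029  0.046]
the job is handed in; nothing more can be done
None
```

I handed the job in at about 27 s: the cork hide is on the slate tile, the cup is on the bay mat with the ball at rest in it, and the treadle is back up; sign-off gave no verdict, and the first try at the hide closed on air before the retry held.

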